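# Lay the square to the pencil mark

### The arm

A 6-joint arm with a two-finger parallel gripper is mounted at the origin on the work surface. World frame = base frame: x ahead of the robot, y to its left, z up, the work surface at z = 0. Lengths are in mm, angles in rad, forces in N, time in s.
With the tool pointing down it reaches from about 325 to 925 mm from the base axis. Payload 3.1 kg.
Tool frame: the origin (TCP) lies between the finger pads; the fingertips stand 25 mm ahead of it and the grasp point (between the pads) lies 6 mm ahead of it; z points along the fingers, y is the line along which they close (so a half turn about z gives the same grasp; the last joint's range is limited). The gripper opens to 85 mm and grips with 20 to 120 N. Pads are 22 mm wide; open, the fingers measure 114 mm over their backs; the gripper's body (76 mm by 85 mm) begins 54 mm behind the grasp point. The pads swing forward as they close: fully open they stand 13 mm farther back than shut.
Start: joints at [-1.303, 0.217, 1.613, -0, 1.311, -0.112], TCP at [231.731, -580.466, 256.3] pointing down, gripper open.
Joint ranges: [-2.75, 2.75], [-0.78, 2.1], [0.31, 2.55], [-1.13, 4.27], [0.13, 2.63], [-2.58, 2.58]. Speed limits (rad/s): [2.79, 2.79, 3.14, 3.14, 3.14, 3.14].

### API

Orientations are given as a rotation vector (axis times angle).
In Python, from plant import * gives the robot as it stands. The module is installed in compiled form; this text tells all that it offers.
- The arm moves only by the tool step_arm, never from a script. Its argument "steps" is text: rows parted by semicolons, each of 6 numbers parted by spaces: the shift along the tool's x, y, z normalised to -1 to 1, where 1 is 0.5 m, then the turn, a rotation vector about the tool's x, y, z normalised to -1 to 1, where 1 is 30 degrees. A call has 1 to 20 rows; each row is the pose to reach, as a shift and turn from the pose commanded when the call began, along the tool's axes at that moment; what a row does not reach only later rows make up. A row lasts 1/12 s, in which the tool goes at most 41.7 mm and 7.16 degrees, less where a joint would pass 70% of its speed; a pose out of reach is approached as far as the arm can. A call with a number of a shift or a turn outside -1 to 1 is refused whole. A call with a gripper value outside its range is refused whole. "grip" is the opening, from -1 (shut) to 1 (fully open), set as the call begins (left out, the last holds). The fingers move at their own pace and stop on an object; the grip force is fixed at half the most. Time passes only in rows, so rows that repeat a pose let the fingers close. It gives the time, the measured TCP pose, the force, the opening and the grip force at its end, in the units of the state.
- get_obs(): the state, without advancing time (a new reading comes with each control period).
- camera(name): name is "scene" or "top" or "wrist"; returns a dict with "frame" (400x640x3 uint8, blue, green, red), "K" (3x3 intrinsics, pixels), "R" (3x3) and "t" (3): a world point X has camera coordinates R X + t. Camera axes: x right, y down, z forward; pixel columns grow to the right and rows downward; lengths in mm; the calibration is good to about 2 mm. A picture is of the moment at which its call begins. There is no depth.
- job_done(): hands the job in; it is judged then, once.
The state is a dict: "t": time; "joint_pos": joint angles; "qvel": joint speeds; "joint_efforts": joint torques, N m; "tcp_pos": TCP position; "tcp_rot": TCP orientation; "ft_force": force on the tool from outside, world axes, zero at the start; "wrist_torque": the same for the moment, N m; "grip_width": finger opening in mm; "grasp_force": force on a finger pad.
Only numpy, scipy, OpenCV 4.12 (cv2) and the standard library are available. Lean on these libraries where they do the work, as an engineer would, in place of code of your own. Each camera call takes 0.05 s, during which the arm holds its last target. There are 200 camera calls.

### The job

Get the square ready for scribing a cut line across the clamped board: set it down gently on the bench with its blade over the board, then press its thick stock flush, without ramming it, against the board's near edge (the one facing the robot), with the outer edge of the blade (the edge level with the end of the stock) at the pencil mark. Leave it lying there, flat and released, and leave the other things on the bench alone.

Things in the scene. Friction and masses are not known exactly. Their poses are not given: they have to be found in the camera images.
- square: Loose L-shaped square, about 0.55 kg, stock down on the bench. Origin: centre of the stock's underside. Stock: dark steel bar, x -14..14, y -65..65, z 0..20 mm. Blade: flat aluminium strip on top of its +y end, x -14..164, y 33..65, z 20..23 mm, so it clears the board. The face x = +14 goes against the board. Only y -65..33 of the stock is clear of the blade
- board: Pale wooden board 160 (x) x 300 (y) x 19 mm thick, fixed to the bench. Origin: centre of its underside; near edge (straight, facing the robot) at x = -80 mm. A screw clamp holds it at the far right corner (x 45..105, y -135..-105, up to 75 mm above the bench)
- mark: Pencil mark on the board: a dark line 3 mm wide, 45 mm long on the board's top, starting at the near edge and square to it, also 10 mm down the edge. Origin: on the top (19 mm up) at the near edge, centre of the line; x runs into the board, y along the edge, as the board's axes. With the square in place its blade and stock lie on the -y side of this line
- square_face_blade_end (a point): Point on the square at x 14, y 60, z 10 mm: on the stock's face that goes against the board, near the blade's end
- square_face_free_end (a point): Point on the square at x 14, y -60, z 10 mm: on the same face, near its free end
- square_corner (a point): Point on the square at x 14, y 65, z 20 mm: where the blade's outer edge leaves the stock's face; belongs at the mark
- tape_measure: Bystander: tape measure 66 x 38 x 61 mm standing on its edge; origin at centre of underside
- sanding_block: Bystander: cork sanding block 68 x 115 x 26 mm; origin at centre of underside
- pencil: Bystander: flat carpenter's pencil stub 14 x 122 x 8 mm along its y, lying on the board; origin at centre of underside
- glue: Bystander: white glue bottle 56 mm across, 150 mm tall; origin at centre of underside

How it is judged (in metres and radians):
On the way:
1. the stock is pressed against the board's near edge (over 1 N, both ends of its face within 2.5 mm of the edge, square on the bench) (contact force between square and board above 1 N and x of square_face_blade_end in the frame of board between -0.0825 and -0.077 m and x of square_face_free_end in the frame of board between -0.0825 and -0.077 m and height (world z) of square below 0.006 m), for 0.1 s.
At the end, for the whole second after the job is handed in: The square is released and at rest, lying flat with its stock on the bench (underside within 3 mm, tilt under 0.03 rad), both ends of the stock's face within 1.5 mm of the board's near edge, and the blade's outer edge within 3 mm of the pencil mark's centre (x of square_face_blade_end in the frame of board between -0.0815 and -0.077 m and x of square_face_free_end in the frame of board between -0.0815 and -0.077 m and y of square_corner in the frame of mark between -0.003 and 0.003 m and height (world z) of square below 0.003 m and angle between square's own z axis and vertical below 0.03 rad and linear speed of square below 0.01 m/s and contact force between square and the arm below 0.1 N and contact force between square and the fingers below 0.1 N); the robot touches nothing.
It fails at once if the square is rammed against the board (over 40 N) (contact force between square and board above 40 N).
It fails at once if the square is dropped: out of the fingers with its underside over 25 mm above the bench (height (world z) of square above 0.025 m and contact force between square and the fingers below 0.05 N).
It fails at once if a bystander is moved over 20 mm (distance of any of tape_measure, sanding_block, pencil, glue from where it was at the start of the episode above 0.02 m).
It also fails if it takes over 64 s, if anything falls off the work surface, if the arm or the gripper's body presses on something with over 40 N, if the wrist force passes 120 N, or if a joint passes its speed limit or range.

## Working session

There is one attempt and no reset: what is moved stays moved. The work goes in short steps, Python scripts to look and compute and a tool call to move; the robot and the scene stay as the last step left them, time stands still between calls to the robot, and variables do not carry over. Pictures are saved under pics/ and viewed, at most 12 in all, crops included, and the job is handed in when it is done.

Besides the shell and the picture viewer there is one more tool, called as name(argument=value, ...), one argument or row to a line, values as JSON. step_arm: Moves the arm, as the interface text tells. Scaled input: -1 to 1 covers 0.5 m each way for a shift and 30 degrees each way for a turn. Its arguments: {"type":"object","properties":{"steps":{"type":"string"},"grip":{"type":"number"}},"required":["steps"]}

```bash
mkdir -p pics; cat > h.py <<'E'
from plant import *
import numpy as np, cv2
from scipy.spatial.transform import Rotation as Rn
def ray(c,u,v,z):
    K,R,t=[np.array(c[k],float) for k in("K","R","t")]
    d=R.T@np.linalg.inv(K)@[u,v,1]; o=-R.T@t
    return o+d*(z-o[2])/d[2]
def proj(c,X):
    p=np.array(c["K"])@(np.array(c["R"])@np.array(X,float)+np.array(c["t"])); return p[:2]/p[2]
E
python3 - <<'E'
from h import *
for n in("top","scene"):
    c=camera(n); cv2.imwrite(f"pics/{n}0.png",c["frame"]); print(n,np.round(c["K"],1).tolist(),np.round(-np.array(c["R"]).T@c["t"]),np.round(c["R"],3).tolist())
o=get_obs();print(o)
E
```

```text
top [[456.5, 0.0, 323.6], [0.0, 456.5, 199.8], [0.0, 0.0, 1.0]] [ 407.  -39. 1151.] [[-0.028, -1.0, -0.004], [-0.985, 0.028, -0.172], [0.172, -0.001, -0.985]]
scene [[418.3, 0.0, 324.8], [0.0, 418.3, 199.3], [0.0, 0.0, 1.0]] [1297.  500.  978.] [[-0.603, 0.798, 0.006], [0.577, 0.442, -0.687], [-0.551, -0.411, -0.727]]
{'t': 0.1, 'joint_pos': array([-1.30321860e+00,  2.17669501e-01,  1.61481402e+00,  1.48476653e-05,
        1.31129141e+00, -1.12234212e-01]), 'qvel': array([ 0.00011988, -0.00051871, -0.00246321, -0.0021923 , -0.00114654,
       -0.00182587]), 'joint_efforts': array([-1.68125862e-04, -3.98073006e+01, -3.04969418e+01, -1.73418111e-04,
        4.23002086e-03,  1.16166729e-05]), 'tcp_pos': array([ 231.53620366, -579.78449415,  255.08343434]), 'tcp_rot': array([-3.08297652e+00, -5.92610819e-01,  2.43348329e-04]), 'ft_force': array([-0.42893278,  0.93654871, -0.3265549 ]), 'wrist_torque': array([ 0.02426655,  0.00066851, -0.05261663]), 'grasp_force': 0.0, 'grip_width': 85.11474266035069}
```

View pics/top0.png

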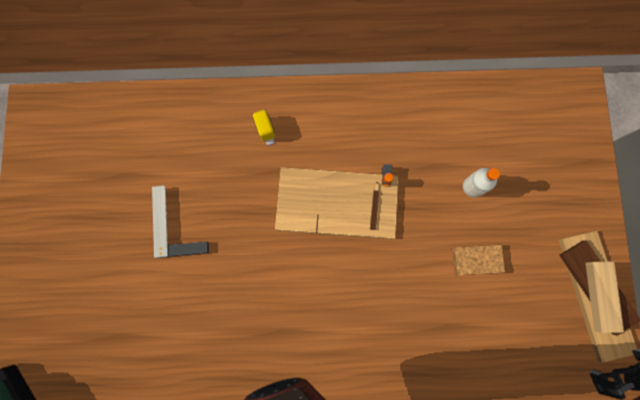

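View pics/scene0.png

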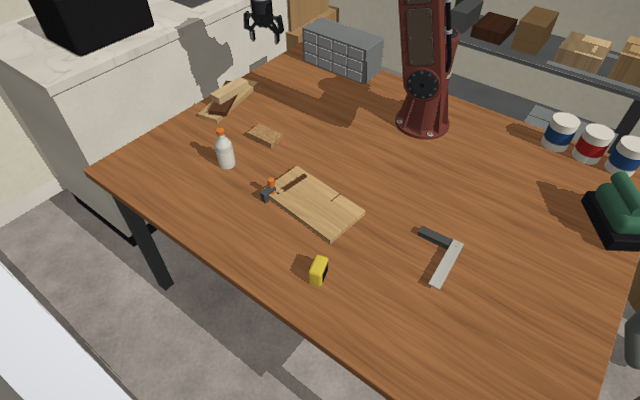

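The top view shows the square at left: corner at about (154,257), blade up to (160,186), stock free end at (208,248). The board spans (276..400, 168..238) with the mark at (317,215..234). The clamp is at (388,176), with the pencil, cork block, glue and tape clear of the route. The scene view agrees: stock at (437,238) and the mark near (335,197).

```bash
python3 - <<'E'
from h import *
c=camera("top"); s=camera("scene")
for n,u,v,z in [("freeend",208,248,20),("corner",154,257,23),("bladetip",159,186,23),("stockmid",188,250,20),("markNear",317,234,19),("markFar",317,215,19),("bNL",275,230,19),("bNR",397,237,19),("bFL",281,168,19)]:
    X=ray(c,u,v,z); print(n,np.round(X,1), np.round(proj(s,X)))
w=camera("wrist"); o=get_obs()
Rt=Rn.from_rotvec(o["tcp_rot"]).as_matrix()
print(np.round(Rt,3), np.round(w["K"],1).tolist())
C=-np.array(w["R"]).T@w["t"]; print("cam in tool",np.round(Rt.T@(C-o["tcp_pos"]),1), np.round(np.array(w["R"])@Rt,3))
E
```

```text
freeend [491.5 248.2  20. ] [419. 227.]
corner [472.9 379.9  23. ] [463. 244.]
bladetip [650.9 373.7  23. ] [432. 286.]
stockmid [487.9 297.6  20. ] [434. 234.]
markNear [518.6 -21.9  19. ] [340. 193.]
markFar [566.2 -23.1  19. ] [331. 201.]
bNL [531.5  82.3  19. ] [365. 210.]
bNR [ 505.5 -220.    19. ] [295. 165.]
bFL [689.7  65.5  19. ] [330. 239.]
[[ 0.929  0.371 -0.   ]
 [ 0.371 -0.929  0.001]
 [ 0.    -0.001 -1.   ]] [[337.2, 0.0, 318.9], [0.0, 337.2, 201.5], [0.0, 0.0, 1.0]]
cam in tool [  67.3   -0.  -118.4] [[-0.001  1.    -0.001]
 [-0.964 -0.001 -0.267]
 [-0.267  0.     0.964]]
```

```bash
cat >> h.py <<'E'
def plan(x,y,z,yaw=None):
    o=get_obs(); R=Rn.from_rotvec(o["tcp_rot"]).as_matrix()
    d=R.T@(np.array([x,y,z])-o["tcp_pos"])/500
    cur=np.degrees(np.arctan2(R[1,0],R[0,0])); e=0 if yaw is None else (yaw-cur+180)%360-180
    print("shift",np.round(d,4),"turnz",round(-e/30,3),"curyaw",round(cur,2),"tilt",np.round(R[2],4),"tcp",np.round(o["tcp_pos"],1),"t",round(o["t"],1))
E
python3 -c "
from h import *
plan(360,-140,255,52)"
```

```text
shift [ 0.5648 -0.7223  0.0022] turnz -1.008 curyaw 21.76 tilt [ 1.0e-04 -1.2e-03 -1.0e+00] tcp [ 231.6 -580.1  255.6] t 0.2
```

step_arm(
  steps="0.565 -0.722 0 0 0 -1;0.565 -0.722 0 0 0 -1;0.565 -0.722 0 0 0 -1;0.565 -0.722 0 0 0 -1;0.565 -0.722 0 0 0 -1;0.565 -0.722 0 0 0 -1;0.565 -0.722 0 0 0 -1;0.565 -0.722 0 0 0 -1;0.565 -0.722 0 0 0 -1;0.565 -0.722 0 0 0 -1;0.565 -0.722 0 0 0 -1;0.565 -0.722 0 0 0 -1;0.565 -0.722 0 0 0 -1;0.565 -0.722 0 0 0 -1",
  grip=1,
)

```text
t: 1.42
tcp_pos: [360.3, -140.6, 256.4]
tcp_rot: [2.825, 1.373, -0.0]
ft_force: [-0.1, -0.9, 0.1]
grip_width: 85.2
grasp_force: 0.0
```

```bash
python3 -c "
from h import *
plan(490,280,255,82)"
```

```text
shift [ 0.8216 -0.3158  0.0021] turnz -1.005 curyaw 51.84 tilt [-7.e-04  7.e-04 -1.e+00] tcp [ 360.3 -140.6  256.4] t 1.4
```

step_arm(
  steps="0.82 -0.316 0 0 0 -1;0.82 -0.316 0 0 0 -1;0.82 -0.316 0 0 0 -1;0.82 -0.316 0 0 0 -1;0.82 -0.316 0 0 0 -1;0.82 -0.316 0 0 0 -1;0.82 -0.316 0 0 0 -1;0.82 -0.316 0 0 0 -1;0.82 -0.316 0 0 0 -1;0.82 -0.316 0 0 0 -1;0.82 -0.316 0 0 0 -1;0.82 -0.316 0 0 0 -1;0.82 -0.316 0 0 0 -1;0.82 -0.316 0 0 0 -1;0.82 -0.316 0 0 0 -1",
)

```text
t: 2.67
tcp_pos: [490.4, 277.2, 255.9]
tcp_rot: [2.378, 2.052, -0.002]
ft_force: [-0.2, 0.1, 0.6]
grip_width: 85.1
grasp_force: 0.0
```

```bash
python3 - <<'E'
from h import *
c=camera("wrist"); cv2.imwrite("pics/w1.png",c["frame"]); np.savez("w1.npz",**c)
plan(490,280,255,90)
for X in [(491.5,248,20),(473,380,23),(651,374,23)]: print(proj(c,X))
E
```

```text
shift [ 0.0051 -0.0012  0.0022] turnz -0.28 curyaw 81.6 tilt [-6.e-04 -4.e-04 -1.e+00] tcp [490.2 277.4 256.1] t 2.7
[324.18808892 199.17166678]
[286.21418405  73.88590138]
[469.56128903  51.43002834]
```

View pics/w1.png

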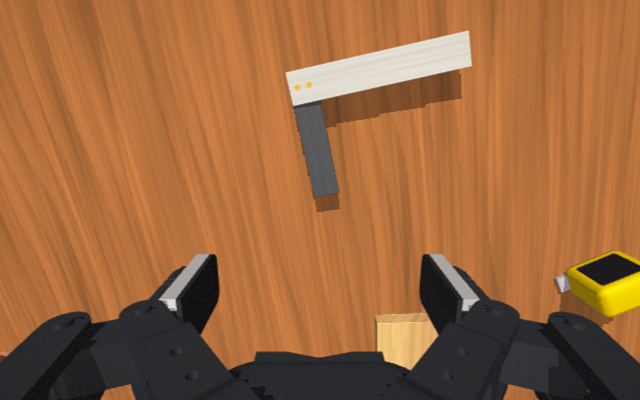

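The wrist view shows the blade from (287,72) to (470,50) with its end edge at (470,32..67). The dark stock runs down to its free end at (313..338,195), with the board corner at the bottom and the tape at right. Next I measure the square and triangulate heights against the top camera.

```bash
cat >> h.py <<'E'
def quad(mask,roi=None):
    m=mask.astype(np.uint8)*255
    if roi: k=np.zeros_like(m); a,b,c_,d=roi; k[b:d,a:c_]=m[b:d,a:c_]; m=k
    m=cv2.morphologyEx(m,cv2.MORPH_OPEN,np.ones((3,3)))
    cs,_=cv2.findContours(m,cv2.RETR_EXTERNAL,cv2.CHAIN_APPROX_NONE); k=max(cs,key=cv2.contourArea)
    return cv2.contourArea(k),cv2.boxPoints(cv2.minAreaRect(k)),k
def masks(f):
    h=cv2.cvtColor(f,cv2.COLOR_BGR2HSV); return (h[...,1]<70)&(h[...,2]>120),(h[...,1]<110)&(h[...,2]<95)&(h[...,2]>30)
def tri(c1,p1,c2,p2):
    o=[-np.array(c["R"]).T@c["t"] for c in(c1,c2)]; d=[]
    for c,p in((c1,p1),(c2,p2)):
        v=np.array(c["R"]).T@np.linalg.inv(c["K"])@[*p,1]; d.append(v/np.linalg.norm(v))
    s=np.linalg.lstsq(np.c_[d[0],-d[1]],o[1]-o[0],rcond=None)[0]
    a,b=o[0]+s[0]*d[0],o[1]+s[1]*d[1]; return (a+b)/2,np.linalg.norm(a-b)
E
python3 - <<'E'
from h import *
c=dict(np.load("w1.npz")); t=camera("top")
b,s=masks(c["frame"]); bt,st=masks(t["frame"])
for n,m,z,roi,mt,rt in [("blade",b,23,(270,20,490,120),bt,(140,175,180,265)),("stock",s,20,(290,100,345,197),st,(166,235,215,262))]:
    A,q,_=quad(m,roi); W=np.array([ray(c,*p,z) for p in q])
    print(n,A,np.round(q,1).tolist()); print(np.round(W,1).tolist(),np.round(np.linalg.norm(np.diff(W,axis=0),axis=1),1))
    A2,q2,_=quad(mt,rt); print("top",A2,np.round(q2,1).tolist())
    for p in q:
        X0=ray(c,*p,z); g=proj(t,X0); j=np.argmin(np.linalg.norm(q2-g,axis=1)); X,e=tri(c,p,t,q2[j]); print(np.round(X,1),round(e,1))
E
```

```text
blade 6267.5 [[284.79998779296875, 72.19999694824219], [467.79998779296875, 30.100000381469727], [475.70001220703125, 64.5999984741211], [292.79998779296875, 106.69999694824219]]
[[471.9, 381.7, 23.0], [649.9, 393.0, 23.0], [656.6, 361.2, 23.0], [474.2, 348.6, 23.0]] [178.3  32.5 182.9]
top 169.0 [[152.0, 186.0], [165.0, 186.0], [165.0, 200.0], [152.0, 200.0]]
[529.6 317.1 308.3] 96.3
[652.9 394.   16.1] 0.1
[652.1 359.2  26.9] 6.1
[532.7 313.5 242.3] 106.1
stock 2293.0 [[293.5, 105.5], [320.0, 100.19999694824219], [338.3999938964844, 192.10000610351562], [311.8999938964844, 197.39999389648438]]
[[474.9, 349.7, 20.0], [502.1, 350.8, 20.0], [507.9, 253.6, 20.0], [478.5, 251.9, 20.0]] [27.3 97.4 29.4]
top 404.0 [[166.89999389648438, 244.89999389648438], [207.6999969482422, 240.89999389648438], [208.8000030517578, 252.3000030517578], [168.0, 256.29998779296875]]
[474.3 349.8  10.6] 0.3
[502.2 350.8  17.9] 0.1
[508.9 251.4  12. ] 1.7
[479.7 249.   10.3] 3.5
```

```bash
python3 -c "
from h import *
plan(489.3,321.5,130,93.2)"
```

```text
shift [ 0.0866 -0.0145  0.2525] turnz -0.386 curyaw 81.62 tilt [-4.e-04 -1.e-04 -1.e+00] tcp [490.1 277.6 256.3] t 2.8
```

step_arm(
  steps="0.087 -0.0145 0.1 0 0 -0.2;0.087 -0.0145 0.18 0 0 -0.386;0.087 -0.0145 0.252 0 0 -0.386;0.087 -0.0145 0.252 0 0 -0.386;0.087 -0.0145 0.252 0 0 -0.386;0.087 -0.0145 0.252 0 0 -0.386;0.087 -0.0145 0.252 0 0 -0.386",
)

```text
t: 3.35
tcp_pos: [491.1, 323.7, 133.2]
tcp_rot: [2.156, 2.283, 0.007]
ft_force: [0.4, 0.1, 0.5]
grip_width: 85.6
grasp_force: 0.0
```

```bash
python3 - <<'E'
from h import *
c=camera("wrist"); cv2.imwrite("pics/w2.png",c["frame"]); np.savez("w2.npz",**c)
c1=dict(np.load("w1.npz"))
def corners(c,roi=None,z=20,i=0):
    A,q,k=quad(masks(c["frame"])[i],roi); h=cv2.convexHull(k); e=.02*cv2.arcLength(h,True); a=cv2.approxPolyDP(h,e,True)[:,0].astype(float); return a
s1=corners(c1,(290,100,345,197),i=1)
ex=np.array([proj(c,ray(c1,*p,20)) for p in s1]); print(s1.tolist(),np.round(ex).tolist())
x0,y0=ex.min(0).astype(int)-8; x1,y1=ex.max(0).astype(int)+6; y0=max(y0,0)
s2=corners(c,(x0,y0,x1,y1),i=1); print(s2.tolist())
for p,g in zip(s1,ex):
    j=np.argmin(np.linalg.norm(s2-g,axis=1)); X,e=tri(c1,p,c,s2[j]); print(np.round(X,1),round(e,2),np.round(ray(c,*s2[j],20),1))
plan(489.3,321.5,29,93.2)
E
```

```text
[[320.0, 101.0], [337.0, 192.0], [314.0, 196.0], [294.0, 106.0]] [[336.0, 170.0], [333.0, 294.0], [301.0, 293.0], [298.0, 170.0]]
[[336.0, 170.0], [335.0, 293.0], [301.0, 294.0], [297.0, 171.0]]
[501.9 350.   18.4] 0.23 [501.7 350.3  20. ]
[507.  253.8  19.1] 1.33 [507.6 254.5  20. ]
[481.4 253.9  22.8] 0.3 [481.5 252.2  20. ]
[475.3 349.   24.9] 0.75 [474.6 348.1  20. ]
shift [-0.0052 -0.0056  0.2095] turnz 0.003 curyaw 93.29 tilt [ 0.0023  0.0055 -1.    ] tcp [491.4 324.  133.8] t 3.4
```

View pics/w2.png

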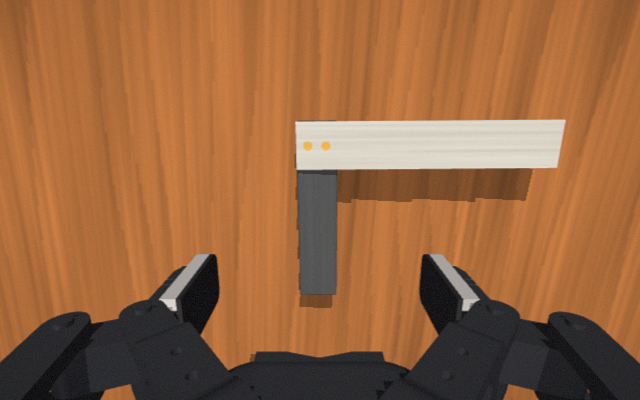

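The stock spans (297..336,170) to (301..335,294), centred between the fingers, and its triangulated top height of about 21 mm matches the given 20 mm. Descending to grasp.

step_arm(
  steps="-0.005 -0.0055 0.07 0 0 0;-0.005 -0.0055 0.14 0 0 0;-0.005 -0.0055 0.18 0 0 0;-0.005 -0.0055 0.2 0 0 0;-0.005 -0.0055 0.208 0 0 0;-0.005 -0.0055 0.208 0 0 0;-0.005 -0.0055 0.208 0 0 0;-0.005 -0.0055 0.208 0 0 0",
)

```text
t: 4.07
tcp_pos: [488.4, 321.8, 28.8]
tcp_rot: [2.155, 2.284, 0.007]
ft_force: [-1.2, 0.6, 0.5]
grip_width: 85.4
grasp_force: 0.0
```

step_arm(
  steps="0 0 0 0 0 0;0 0 0 0 0 0;0 0 0 0 0 0;0 0 0 0 0 0;0 0 0 0 0 0;0 0 0 0 0 0;0 0 0 0 0 0;0 0 0 0 0 0;0 0 0 0 0 0;0 0 0 0 0 0;0 0 0 0 0 0;0 0 0 0 0 0",
  grip=-1,
)

```text
t: 5.07
tcp_pos: [487.7, 321.3, 27.3]
tcp_rot: [2.155, 2.284, 0.004]
ft_force: [1.8, -0.1, 5.5]
grip_width: 26.5
grasp_force: 61.9
```

step_arm(
  steps="0 0 -0.02 0 0 0;0 0 -0.05 0 0 0;0 0 -0.09 0 0 0;0 0 -0.13 0 0 0;0 0 -0.17 0 0 0;0 0 -0.18 0 0 0;0 0 -0.18 0 0 0;0 0 -0.18 0 0 0",
)

```text
t: 5.73
tcp_pos: [484.9, 320.2, 114.8]
tcp_rot: [-2.155, -2.284, 0.005]
ft_force: [-0.1, -0.8, -4.6]
grip_width: 26.1
grasp_force: 60.9
```

```bash
python3 -c "
from h import *
plan(430,-55,118,85.1)"
```

```text
shift [-0.7427 -0.1533 -0.0051] turnz 0.275 curyaw 93.34 tilt [-0.0011 -0.0031 -1.    ] tcp [484.9 320.2 114.8] t 5.7
```

step_arm(
  steps="-0.03 -0.006 -0.005 0 0 0.02;-0.08 -0.017 -0.005 0 0 0.04;-0.14 -0.03 -0.005 0 0 0.06;-0.2 -0.042 -0.005 0 0 0.08;-0.26 -0.054 -0.005 0 0 0.1;-0.32 -0.066 -0.005 0 0 0.12;-0.38 -0.079 -0.005 0 0 0.14;-0.44 -0.091 -0.005 0 0 0.16;-0.5 -0.104 -0.005 0 0 0.18;-0.56 -0.116 -0.005 0 0 0.2;-0.62 -0.128 -0.005 0 0 0.22;-0.68 -0.14 -0.005 0 0 0.25;-0.72 -0.15 -0.005 0 0 0.275;-0.743 -0.154 -0.005 0 0 0.275;-0.743 -0.154 -0.005 0 0 0.275;-0.743 -0.154 -0.005 0 0 0.275;-0.743 -0.154 -0.005 0 0 0.275;-0.743 -0.154 -0.005 0 0 0.275",
)

```text
t: 7.23
tcp_pos: [430.5, -53.7, 118.1]
tcp_rot: [-2.313, -2.124, 0.001]
ft_force: [-0.3, 1.4, -5.1]
grip_width: 26.4
grasp_force: 60.8
```

```bash
python3 - <<'E'
from h import *
c=camera("wrist"); cv2.imwrite("pics/w3.png",c["frame"]); np.savez("w3.npz",**c)
plan(430,-55,118,85.1)
for X in [(518.6,-21.9,19),(566,-23,19),(531,82,19),(505.5,-220,19)]: print(np.round(proj(c,X)))
E
```

```text
shift [-0.0027 -0.0013  0.0006] turnz 0.002 curyaw 85.16 tilt [ 5.0e-04 -1.1e-03 -1.0e+00] tcp [430.7 -53.7 118.3] t 7.3
[452. 153.]
[526. 149.]
[477. -34.]
[431. 401.]
```

View pics/w3.png

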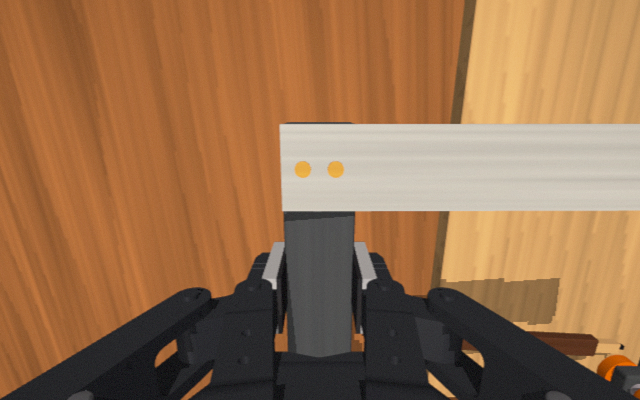

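The blade (rows 124..210) hides the mark. The board's near edge runs from (475,0) to about (440,285), and the square sits straight in the fingers. Shifting toward -y to uncover the mark.

step_arm(
  steps="-0.03 0 0 0 0 0;-0.07 0 0 0 0 0;-0.1 0 0 0 0 0;-0.1 0 0 0 0 0;-0.1 0 0 0 0 0;-0.1 0 0 0 0 0",
)

```text
t: 7.78
tcp_pos: [426.8, -103.5, 118.6]
tcp_rot: [-2.313, -2.124, -0.0]
ft_force: [-0.1, 0.8, -3.9]
grip_width: 26.6
grasp_force: 60.8
```

```bash
python3 - <<'E'
from h import *
c=camera("wrist"); cv2.imwrite("pics/w4.png",c["frame"]); np.savez("w4.npz",**c)
o=get_obs(); print(o["tcp_pos"])
for X in [(518.6,-21.9,19),(566,-23,19)]: print(np.round(proj(c,X)))
cv2.imwrite("pics/w4c.png",cv2.resize(c["frame"][0:220,260:640],None,fx=2,fy=2))
E
```

```text
[ 426.73897662 -103.38805657  118.59047823]
[459.  71.]
[538.  65.]
```

View pics/w4c.png

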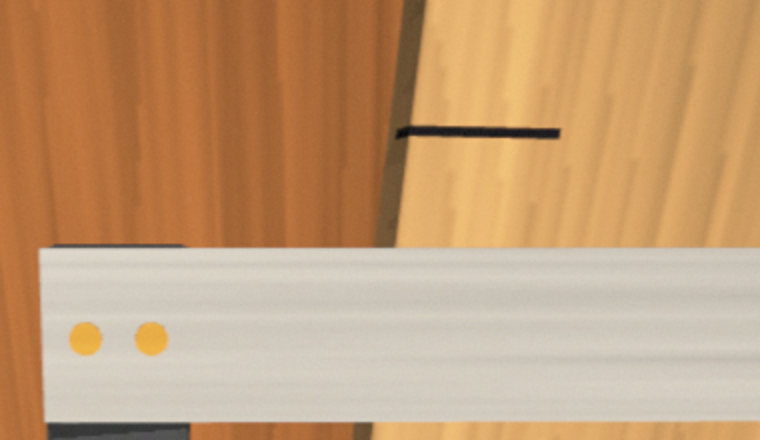

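The crop shows the mark from (411,131) to (560,133) and the board's top near edge from (427,0) to (397,245). The full-image mark is therefore (465,65) to (540,67). The blade's outer edge is at crop row 248.

```bash
python3 - <<'E'
from h import *
c=dict(np.load("w4.npz")); f=c["frame"]; g=cv2.cvtColor(f,cv2.COLOR_BGR2GRAY).astype(float); h=cv2.cvtColor(f,cv2.COLOR_BGR2HSV)
# mark: dark px
m=(g<60); m[:, :470]=0; m[:, 545:]=0; m[:45]=0; m[90:]=0
v,u=np.nonzero(m); k=np.polyfit(u,v,1); print("mark px",u.min(),u.max(),k, "n",len(u))
# edge: strongest dark->bright step near the expected line, per row
P=[]
for r in list(range(4,58))+list(range(74,118)):
    x0=473.5-15*r/122; a=int(x0)-7; row=cv2.GaussianBlur(g[r:r+1],(5,1),0)[0]; d=np.diff(row)[a:a+15]; j=d.argmax()
    sub=0 if j in(0,14) else (d[j-1]-d[j+1])/2/(d[j-1]-2*d[j]+d[j+1])
    P.append((a+j+sub+.5,r))
W=np.array([ray(c,*p,19)[:2] for p in P]); e=np.polyfit(W[:,1],W[:,0],1); res=W[:,0]-np.polyval(e,W[:,1]); ok=abs(res)<1.5
e=np.polyfit(W[ok,1],W[ok,0],1); print("edge x=a*y+b",e,ok.sum(),res.std(),"board yaw deg",-np.degrees(np.arctan(e[0])))
M=[ray(c,uu,np.polyval(k,uu),19) for uu in (475,535)]; print("mark pts",np.round(M,1),"mark yaw",np.degrees(np.arctan2(*(M[1]-M[0])[[1,0]])))
d=(M[1]-M[0])[:2]; n=M[0][:2]; s=(np.polyval(e,n[1])-n[0])/(d[0]-e[0]*d[1]); print("mark at edge",n+s*d)
# held square: blade outer edge row, stock left/right
b=masks(f)[0]; A,q,_=quad(b,(270,100,640,230)); print(np.round(q,1).tolist()); 
for z in (111,114,117): print(z,[np.round(ray(c,*p,z)[:2],1).tolist() for p in q])
t=camera("top"); print("mark in top",proj(t,[*(n+s*d),19]))
print(get_obs()["tcp_pos"])
E
```

```text
mark px 470 539 [1.96592767e-02 5.59256277e+01] n 276
edge x=a*y+b [1.06390062e-01 5.24081528e+02] 98 0.035713391353010424 board yaw deg -6.072857699391416
mark pts [[528.3 -19.7  19. ]
 [564.4 -23.5  19. ]] mark yaw -5.988236682157587
mark at edge [522.05196771 -19.07659355]
[[280.0, 124.0], [639.0, 124.0], [639.0, 211.0], [280.0, 211.0]]
111 [[417.7, -40.8], [548.2, -52.1], [553.7, -85.9], [413.8, -73.8]]
114 [[418.1, -40.7], [545.5, -51.7], [550.9, -84.7], [414.3, -72.9]]
117 [[418.4, -40.6], [542.7, -51.3], [548.0, -83.5], [414.7, -72.1]]
mark in top [315.82799869 232.64930874]
[ 426.71947194 -103.38173261  118.57958195]
```

```bash
python3 -c "
from h import *
plan(469.8,-75.6,60,84.0)"
```

```text
shift [0.0626 0.0812 0.1171] turnz 0.039 curyaw 85.16 tilt [ 6.e-04 -6.e-04 -1.e+00] tcp [ 426.7 -103.4  118.6] t 7.9
```

step_arm(
  steps="0.02 0.03 0.01 0 0 0.02;0.05 0.06 0.03 0 0 0.039;0.0626 0.081 0.06 0 0 0.039;0.0626 0.081 0.09 0 0 0.039;0.0626 0.081 0.11 0 0 0.039;0.0626 0.081 0.117 0 0 0.039;0.0626 0.081 0.117 0 0 0.039;0.0626 0.081 0.117 0 0 0.039;0.0626 0.081 0.117 0 0 0.039",
)

```text
t: 8.63
tcp_pos: [470.4, -77.0, 61.1]
tcp_rot: [2.335, 2.099, 0.001]
ft_force: [0.8, -0.1, -3.9]
grip_width: 26.5
grasp_force: 60.8
```

```bash
python3 -c "
from h import *
plan(469.8,-75.6,28.5,84.0)"
```

```text
shift [ 0.0026 -0.0016  0.0652] turnz -0.003 curyaw 83.9 tilt [-3.0e-04  1.5e-03 -1.0e+00] tcp [470.4 -77.   61.1] t 8.6
```

step_arm(
  steps="0.0026 -0.0016 0.015 0 0 0;0.0026 -0.0016 0.03 0 0 0;0.0026 -0.0016 0.042 0 0 0;0.0026 -0.0016 0.05 0 0 0;0.0026 -0.0016 0.056 0 0 0;0.0026 -0.0016 0.06 0 0 0;0.0026 -0.0016 0.063 0 0 0;0.0026 -0.0016 0.065 0 0 0;0.0026 -0.0016 0.065 0 0 0;0.0026 -0.0016 0.065 0 0 0;0.0026 -0.0016 0.065 0 0 0",
)

```text
t: 9.55
tcp_pos: [469.6, -75.3, 28.1]
tcp_rot: [2.336, 2.1, 0.001]
ft_force: [0.7, -1.0, -3.8]
grip_width: 26.6
grasp_force: 60.8
```

step_arm(
  steps="0 0 0.001 0 0 0;0 0 0.002 0 0 0;0 0 0.002 0 0 0;0 0 0.002 0 0 0",
)

```text
t: 9.88
tcp_pos: [469.6, -75.4, 27.3]
tcp_rot: [2.336, 2.1, 0.0]
ft_force: [-2.3, 0.6, 1.4]
grip_width: 26.6
grasp_force: 61.4
```

step_arm(
  steps="0 0 0 0 0 0;0 0 0 0 0 0;0 0 0 0 0 0;0 0 0 0 0 0;0 0 0 0 0 0;0 0 0 0 0 0",
  grip=0.05,
)

```text
t: 10.38
tcp_pos: [469.4, -75.3, 26.9]
tcp_rot: [2.336, 2.1, 0.0]
ft_force: [-0.0, -0.4, 0.2]
grip_width: 45.2
grasp_force: 0.0
```

step_arm(
  steps="0 0 -0.02 0 0 0;0 0 -0.06 0 0 0;0 0 -0.12 0 0 0;0 0 -0.18 0 0 0;-0.1 0 -0.24 0 0 0;-0.16 0 -0.3 0 0 0;-0.16 0 -0.32 0 0 0;-0.16 0 -0.32 0 0 0;-0.16 0 -0.32 0 0 0;-0.16 0 -0.32 0 0 0",
)

```text
t: 11.22
tcp_pos: [460.1, -154.1, 186.3]
tcp_rot: [-2.335, -2.099, 0.0]
ft_force: [-0.5, 1.0, 0.2]
grip_width: 45.0
grasp_force: 0.0
```

```bash
python3 - <<'E'
from h import *
c=camera("wrist"); cv2.imwrite("pics/w5.png",c["frame"]); np.savez("w5.npz",**c)
plan(470,-155,187,84)
for X in [(522,-19,19),(567,-24,19),(453,-15,23)]: print(np.round(proj(c,X)))
E
```

```text
shift [-0.0004  0.0208 -0.0031] turnz -0.002 curyaw 83.95 tilt [ 0.0014 -0.0027 -1.    ] tcp [ 459.7 -153.7  185.5] t 11.3
[381.   7.]
[441.   7.]
[290.  11.]
```

View pics/w5.png

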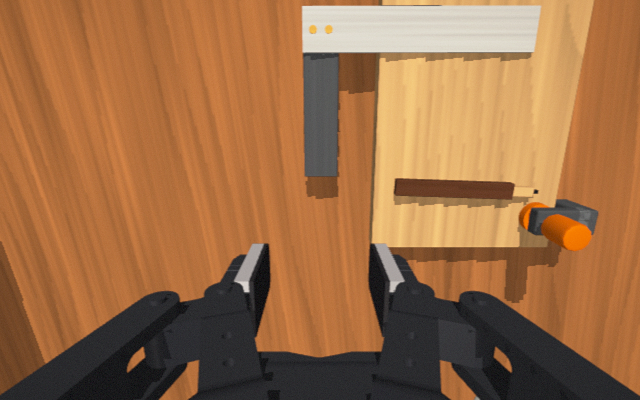

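The square lies flat with its blade over the board: corner at (303,7), free end at (305..338,176), board edge near x 378. A sliver of the mark shows at row 5, x 380..440. Measuring the offsets in the same view.

```bash
cat > meas.py <<'E'
from h import *
def lines(c,roiB,roiS):
    f=c["frame"]; b,s=masks(f)
    A,q,k=quad(b,roiB); k=k[:,0].astype(float); u0,u1=k[:,0].min(),k[:,0].max()
    top=[]
    for u in np.arange(u0+8,u1-8): top.append((u,k[np.abs(k[:,0]-u)<.6,1].min()-.5))
    W=np.array([ray(c,*p,23)[:2] for p in top]); l=np.polyfit(W[:,0],W[:,1],1)
    A,q,k=quad(s,roiS); k=k[:,0].astype(float); v0,v1=k[:,1].min(),k[:,1].max(); R=[];L=[]
    for v in np.arange(v0+8,v1-8):
        x=k[np.abs(k[:,1]-v)<.6,0]; R.append((x.max()+.5,v)); L.append((x.min()-.5,v))
    R=np.array([ray(c,*p,20)[:2] for p in R]); L=np.array([ray(c,*p,20)[:2] for p in L])
    return l,np.polyfit(R[:,1],R[:,0],1),np.polyfit(L[:,1],L[:,0],1),(u0,u1,v0,v1)
E
python3 - <<'E'
from meas import *
c=dict(np.load("w5.npz")); l,r,L,x=lines(c,(290,0,560,60),(296,54,350,182)); print("blade outer yaw",np.degrees(np.arctan(l[0])),"stock face yaw",-np.degrees(np.arctan(r[0])),-np.degrees(np.arctan(L[0])),x)
print("free end",ray(c,320,x[3],20))
mk=np.array([522.05,-19.08]); print("outer edge minus mark y (at x=522)",np.polyval(l,mk[0])-mk[1],"at 560",np.polyval(l,560)-(-23.1))
e=[0.10639,524.08]
for y in(-60,-130): print("gap",np.polyval(e,y)-np.polyval(r,y),np.polyval(r,y)-np.polyval(L,y))
g=cv2.cvtColor(c["frame"],cv2.COLOR_BGR2GRAY).astype(float)
for v in(75,160): 
    d=np.diff(cv2.GaussianBlur(g[v:v+1],(5,1),0)[0])[365:390]; u=365+d.argmax()+.5; p=ray(c,u,v,19); print("edge here",p,np.polyval(e,p[1]))
print(c["frame"][0:12,400,:].tolist())
E
```

```text
blade outer yaw -6.163238599597369 stock face yaw -6.072548701438835 -6.089343786034465 (np.float64(302.0), np.float64(540.0), np.float64(54.0), np.float64(176.0))
free end [ 461.84290235 -143.19148744   20.        ]
outer edge minus mark y (at x=522) 0.27480363853051415 at 560 0.196748976244713
gap 32.63695635360591 27.357839125996463
gap 32.636578899066876 27.37859106876209
edge here [516.8541392  -67.05064654  19.        ] 516.9464817150129
edge here [ 509.37913026 -134.58985003   19.        ] 509.7609858554786
[[120, 190, 238], [117, 188, 238], [117, 190, 237], [119, 190, 238], [116, 187, 237], [111, 137, 160], [199, 209, 216], [207, 221, 225], [205, 219, 222], [196, 212, 217], [199, 212, 218], [203, 218, 221]]
```

```bash
python3 -c "
from h import *
print(get_obs()['joint_pos']); plan(410.2,-72.7,120,54)"
```

```text
[-4.67770793e-01 -7.68112485e-03  1.99942974e+00  3.77460570e-04
  1.15287725e+00 -3.62252026e-01]
shift [ 0.1504 -0.1151  0.1314] turnz 0.998 curyaw 83.95 tilt [ 0.0014 -0.0027 -1.    ] tcp [ 459.7 -153.7  185.5] t 11.3
```

step_arm(
  steps="0.15 -0.115 0 0 0 1;0.15 -0.115 0 0 0 1;0.15 -0.115 0 0 0 1;0.15 -0.115 0 0 0 1;0.15 -0.115 0 0 0 1;0.15 -0.115 0 0 0 1;0.15 -0.115 0 0 0 1",
  grip=0.18,
)

```text
t: 11.85
tcp_pos: [411.3, -73.8, 186.1]
tcp_rot: [-2.797, -1.428, 0.002]
ft_force: [-0.0, 0.8, 0.3]
grip_width: 50.3
grasp_force: 0.0
```

step_arm(
  steps="0 0 0 0 0 1;0 0 0 0 0 1;0 0 0 0 0 1;0 0 0 0 0 1;0 0 0 0 0 1;0 0 0 0 0 1",
)

```text
t: 12.35
tcp_pos: [411.7, -74.4, 186.6]
tcp_rot: [-3.072, -0.655, 0.001]
ft_force: [1.1, 0.2, 0.6]
grip_width: 50.3
grasp_force: 0.0
```

step_arm(
  steps="0 0 0 0 0 1;0 0 0 0 0 1;0 0 0 0 0 1;0 0 0 0 0 1;0 0 0 0 0 1;0 0 0 0 0 1;0 0 0 0 0 1",
)

```text
t: 12.93
tcp_pos: [411.6, -74.2, 186.7]
tcp_rot: [-3.137, 0.161, 0.0]
ft_force: [-0.6, -0.2, -0.4]
grip_width: 50.1
grasp_force: 0.0
```

```bash
python3 -c "
from h import *
plan(410.2,-72.7,26,-6.05)"
```

```text
shift [-0.003  -0.0028  0.3215] turnz 0.006 curyaw -5.86 tilt [-2.e-04 -1.e-04 -1.e+00] tcp [411.6 -74.2 186.7] t 12.9
```

step_arm(
  steps="-0.003 -0.003 0.08 0 0 0.006;-0.003 -0.003 0.16 0 0 0.006;-0.003 -0.003 0.23 0 0 0.006;-0.003 -0.003 0.28 0 0 0.006;-0.003 -0.003 0.31 0 0 0.006;-0.003 -0.003 0.321 0 0 0.006;-0.003 -0.003 0.321 0 0 0.006;-0.003 -0.003 0.321 0 0 0.006;-0.003 -0.003 0.321 0 0 0.006",
)

```text
t: 13.68
tcp_pos: [411.7, -73.0, 27.7]
tcp_rot: [3.136, -0.17, 0.005]
ft_force: [1.0, 0.7, 0.6]
grip_width: 50.6
grasp_force: 0.0
```

```bash
python3 - <<'E'
from h import *
plan(410.2,-72.7,26,-6.05); c=camera("wrist"); cv2.imwrite("pics/w6.png",c["frame"])
E
```

```text
shift [-0.0031 -0.0003  0.0033] turnz -0.005 curyaw -6.21 tilt [ 3.e-03  7.e-04 -1.e+00] tcp [411.7 -73.   27.7] t 13.7
```

View pics/w6.png

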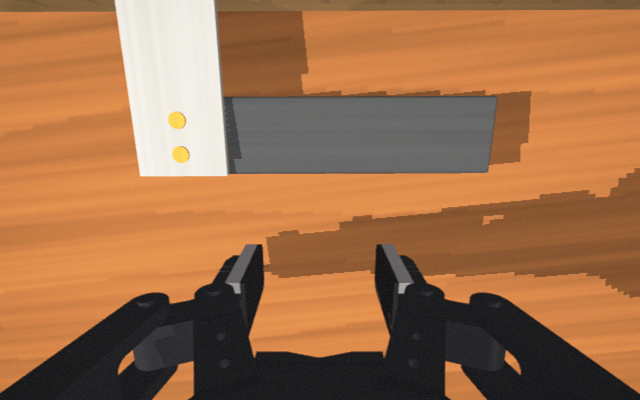

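The view shows the stock's rear face running from (140,175) to (488,172), square to the gripper, with both fingers centred behind it. Pushing slowly forward.

step_arm(
  steps="0.02 0 0.003 0 0 -0.005;0.04 0 0.003 0 0 -0.005;0.05 0 0.003 0 0 -0.005;0.056 0 0.003 0 0 -0.005;0.06 0 0.003 0 0 -0.005;0.064 0 0.003 0 0 -0.005;0.068 0 0.003 0 0 -0.005;0.072 0 0.003 0 0 -0.005;0.076 0 0.003 0 0 -0.005;0.08 0 0.003 0 0 -0.005;0.084 0 0.003 0 0 -0.005;0.088 0 0.003 0 0 -0.005;0.092 0 0.003 0 0 -0.005;0.096 0 0.003 0 0 -0.005;0.1 0 0.003 0 0 -0.005;0.1 0 0.003 0 0 -0.005",
)

```text
t: 15.07
tcp_pos: [460.7, -78.1, 24.9]
tcp_rot: [3.137, -0.167, 0.002]
ft_force: [-2.0, -0.4, 0.2]
grip_width: 50.2
grasp_force: 0.6
```

```bash
python3 - <<'E'
from h import *
plan(460,-78,26,-6.05); c=camera("wrist"); cv2.imwrite("pics/w7.png",c["frame"])
g=cv2.cvtColor(c["frame"],cv2.COLOR_BGR2GRAY)
b,s=masks(c["frame"]); A,q,_=quad(s,(150,0,600,215)); print(A,np.round(q).tolist()); print([np.round(ray(c,*p,20)).tolist() for p in q])
E
```

```text
shift [-0.0014 -0.0001 -0.0021] turnz -0.002 curyaw -6.11 tilt [ 1.e-03  1.e-04 -1.e+00] tcp [460.7 -78.1  24.9] t 15.1
3781.5 [[228.0, 178.0], [489.0, 178.0], [489.0, 214.0], [228.0, 214.0]]
[[506.0, -49.0, 20.0], [496.0, -146.0, 20.0], [482.0, -146.0, 20.0], [492.0, -47.0, 20.0]]
```

View pics/w7.png

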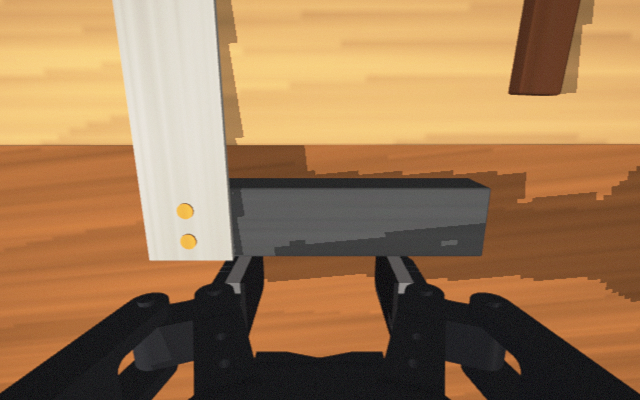

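The square is being pushed square-on, with the face at row 187 and the board edge at row 145, a gap of about 16 mm. Continuing slowly.

step_arm(
  steps="0.003 0 0 0 0 0;0.006 0 0 0 0 0;0.009 0 0 0 0 0;0.012 0 0 0 0 0;0.015 0 0 0 0 0;0.018 0 0 0 0 0;0.02 0 0 0 0 0;0.022 0 0 0 0 0;0.024 0 0 0 0 0;0.025 0 0 0 0 0;0.026 0 0 0 0 0;0.026 0 0 0 0 0",
)

```text
t: 16.12
tcp_pos: [473.0, -79.4, 24.8]
tcp_rot: [3.137, -0.167, 0.001]
ft_force: [-3.7, -0.3, 2.7]
grip_width: 50.5
grasp_force: 1.7
```

step_arm(
  steps="0.001 0 0 0 0 0;0.002 0 0 0 0 0;0.003 0 0 0 0 0;0.003 0 0 0 0 0",
)

```text
t: 16.45
tcp_pos: [474.7, -79.5, 24.7]
tcp_rot: [3.137, -0.167, 0.001]
ft_force: [-2.1, 0.1, 1.3]
grip_width: 50.3
grasp_force: 1.4
```

```bash
python3 - <<'E'
from h import *
c=camera("wrist"); cv2.imwrite("pics/w8.png",c["frame"]); print(get_obs()["ft_force"])
g=cv2.cvtColor(c["frame"],cv2.COLOR_BGR2GRAY); print(g[170:235,260].tolist()); print(g[170:235,460].tolist())
for u,v in((260,190),(260,200),(460,190),(460,200)): p=ray(c,u,v,19.5); print(p, .10639*p[1]+524.08)
E
```

```text
[-2.72756764 -0.36129238  0.31871531]
[196, 197, 199, 195, 195, 196, 197, 193, 193, 191, 192, 181, 170, 72, 36, 34, 37, 40, 56, 74, 84, 81, 84, 85, 86, 85, 87, 87, 91, 88, 85, 86, 88, 86, 87, 89, 88, 88, 89, 88, 91, 87, 88, 88, 89, 88, 85, 88, 87, 85, 85, 87, 84, 83, 86, 86, 87, 87, 91, 85, 84, 85, 85, 87, 88]
[193, 187, 186, 181, 179, 179, 177, 178, 175, 177, 175, 162, 93, 44, 33, 41, 38, 35, 60, 68, 84, 87, 86, 86, 86, 89, 86, 89, 88, 90, 85, 88, 85, 84, 89, 86, 87, 86, 88, 89, 87, 87, 87, 86, 92, 88, 87, 83, 86, 81, 85, 84, 86, 85, 89, 81, 59, 60, 58, 59, 60, 61, 63, 57, 62]
[514.45411366 -61.69006428  19.5       ] 517.5167940614507
[510.58692805 -61.08934095  19.5       ] 517.5807050158187
[ 506.31365923 -136.76281901   19.5       ] 509.5298036854077
[ 502.37711323 -136.77468296   19.5       ] 509.52854147996857
```

Gap is now about 2 mm. Closing it in small steps while watching the force.

step_arm(
  steps="0.001 0 0 0 0 0;0.002 0 0 0 0 0;0.003 0 0 0 0 0;0.003 0 0 0 0 0",
)

```text
t: 16.83
tcp_pos: [476.2, -79.7, 24.8]
tcp_rot: [3.137, -0.167, 0.001]
ft_force: [-2.4, 0.3, 1.2]
grip_width: 50.1
grasp_force: 1.2
```

step_arm(
  steps="0.0006 0 0 0 0 0;0.0012 0 0 0 0 0;0.0012 0 0 0 0 0",
)

```text
t: 17.08
tcp_pos: [476.2, -79.7, 24.8]
tcp_rot: [-3.137, 0.167, 0.001]
ft_force: [-2.7, 0.8, 2.4]
grip_width: 50.4
grasp_force: 2.1
```

step_arm(
  steps="0.0006 0 0 0 0 0;0.0012 0 0 0 0 0;0.0012 0 0 0 0 0",
)

```text
t: 17.33
tcp_pos: [476.2, -79.7, 24.7]
tcp_rot: [-3.137, 0.167, 0.003]
ft_force: [-5.6, -0.3, 4.6]
grip_width: 50.2
grasp_force: 2.9
```

step_arm(
  steps="0.0006 0 0 0 0 0;0.0012 0 0 0 0 0;0.0012 0 0 0 0 0",
)

```text
t: 17.58
tcp_pos: [476.3, -79.7, 24.6]
tcp_rot: [-3.137, 0.167, 0.005]
ft_force: [-6.5, -0.2, 5.1]
grip_width: 50.3
grasp_force: 3.4
```

Contact: the force rises while the tool stands still. I'll add a little more, then check flushness.

step_arm(
  steps="0.0006 0 0 0 0 0;0.0012 0 0 0 0 0;0.0018 0 0 0 0 0;0.0018 0 0 0 0 0;0.0018 0 0 0 0 0;0.0018 0 0 0 0 0",
)

```text
t: 18.08
tcp_pos: [476.4, -79.6, 24.4]
tcp_rot: [-3.137, 0.166, 0.008]
ft_force: [-9.0, -0.5, 6.0]
grip_width: 50.2
grasp_force: 4.1
```

```bash
python3 - <<'E'
from h import *
c=camera("wrist"); print(get_obs()["ft_force"])
cv2.imwrite("pics/w9.png",cv2.resize(c["frame"][150:300,120:520],None,fx=2,fy=2))
g=cv2.cvtColor(c["frame"],cv2.COLOR_BGR2GRAY); print(g[178:200,260].tolist()); print(g[178:200,460].tolist())
E
```

```text
[-7.82826452 -1.03663551  6.6895234 ]
[194, 194, 195, 192, 190, 191, 189, 190, 173, 94, 45, 63, 72, 82, 82, 80, 87, 87, 88, 86, 84, 88]
[179, 177, 176, 177, 174, 172, 174, 172, 157, 70, 49, 65, 80, 84, 85, 83, 85, 88, 83, 86, 84, 88]
```

View pics/w9.png

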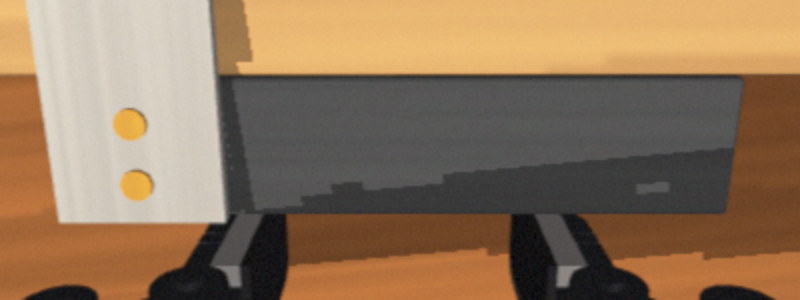

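The stock is flush along its whole length: the seam at row 75 is even from x 220 to 740. Backing away, lifting, and checking the mark.

step_arm(
  steps="-0.002 0 0 0 0 0;-0.005 0 0 0 0 0;-0.01 0 0 0 0 0;-0.03 0 0 0 0 0;-0.07 0 0 0 0 0;-0.1 0 -0.04 0 0 0;-0.12 0 -0.1 0 0 0;-0.12 0 -0.17 0 0 0;-0.12 0 -0.24 0 0 0;-0.12 0 -0.3 0 0 0;-0.12 0 -0.3 0 0 0;-0.12 0 -0.3 0 0 0;-0.12 0 -0.3 0 0 0",
)

```text
t: 19.22
tcp_pos: [418.7, -73.5, 174.6]
tcp_rot: [3.137, -0.167, 0.002]
ft_force: [0.5, 0.4, -0.8]
grip_width: 50.4
grasp_force: 0.0
```

```bash
python3 - <<'E'
from h import *
c=camera("wrist"); np.savez("w10.npz",**c); f=c["frame"]
plan(420,-75,175,-6)
g=cv2.cvtColor(f,cv2.COLOR_BGR2GRAY)
a=proj(c,(522,-19.1,19)); b=proj(c,(566,-23.8,19)); print(a,b,proj(c,(522,-19.1,23)))
x,y=int(a[0]),int(a[1]); y0=max(0,y-100); x0=max(0,x-100); cv2.imwrite("pics/w10.png",cv2.resize(f[y0:y+90,x0:x+160],None,fx=3,fy=3)); print(x0,y0)
for n in np.linspace(.1,.95,5):
    p=a+(b-a)*n; 
    if p[1]>=0: print(p, g[int(p[1]),int(p[0])-10:int(p[0])+11].tolist())
E
```

```text
shift [ 0.0045  0.003  -0.0027] turnz -0.004 curyaw -6.11 tilt [-1.4e-03 -4.0e-04 -1.0e+00] tcp [417.9 -73.3 173.7] t 19.3
[232.67975728  68.20341507] [228.45863933   3.01086957] [231.36987712  67.58594206]
132 0
[232.25764549  61.68416052] [202, 203, 205, 202, 203, 204, 205, 200, 152, 192, 235, 232, 229, 228, 231, 232, 230, 229, 228, 228, 226]
[231.36065792  47.8307446 ] [211, 211, 211, 212, 210, 213, 213, 212, 161, 190, 232, 232, 230, 228, 231, 232, 232, 228, 227, 228, 226]
[230.46367036  33.97732868] [208, 207, 209, 208, 209, 209, 210, 208, 159, 190, 231, 232, 229, 226, 229, 232, 232, 228, 225, 225, 227]
[229.56668279  20.12391276] [212, 212, 213, 211, 212, 210, 214, 212, 164, 159, 219, 231, 229, 226, 228, 230, 231, 229, 226, 224, 225]
[228.66969523   6.27049685] [193, 194, 192, 189, 192, 191, 193, 191, 147, 154, 216, 230, 229, 225, 227, 229, 231, 229, 226, 223, 223]
```

View pics/w10.png

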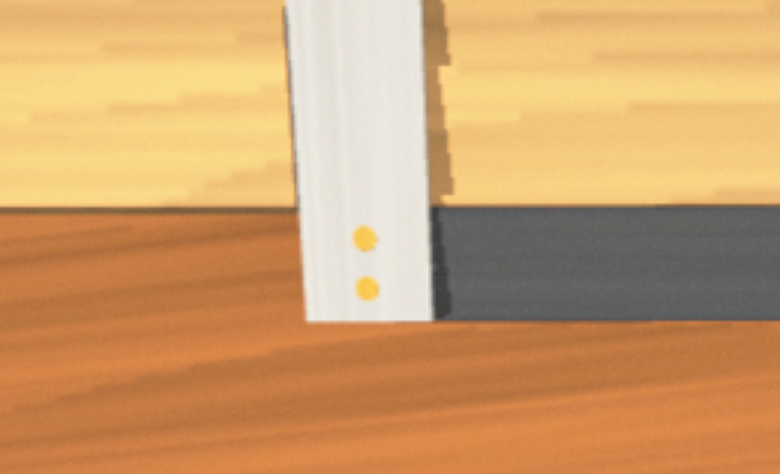

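The crop shows the blade's outer edge at x 299 (full-image 231.7). The mark's centre projects to 231.4, with a sliver of the line just showing, so it is within about 0.5 mm. The stock is flush along row 207, and the arm is clear.

```bash
python3 -c "
from plant import *
print(job_done())"
```

```text
the job is handed in; nothing more can be done
None
```

I handed the job in at about 19 s of the 64 s allowed. The square lies flat and released, stock flush against the board's near edge, with the blade's outer edge within about 0.5 mm of the pencil mark's centre by my wrist-camera measurement; the judge's verdict was not shown.

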